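# Open the walnut truffle chest for a customer

### The arm

A 6-joint arm with a two-finger parallel gripper is mounted at the origin on a cart in front of the work surface, level with it; the furniture and walls round the work are solid. World frame = base frame: x ahead of the robot, y to its left, z up, the work surface at z = 0. Lengths are in m, angles in degrees, forces in N, time in s.
With the tool pointing down it reaches from about 0.35 to 0.875 m from the base axis. Payload 4.2 kg.
Tool frame: the origin (TCP) lies between the finger pads; the fingertips stand 8 mm ahead of it and the grasp point (between the pads) lies 11 mm behind it; x points along the fingers, y is the direction in which the jaws open and shut, and the axes are right-handed (so a half turn about x gives the same grasp; the last joint's range is limited). The gripper opens to 87 mm and grips with 3 to 60 N. Pads are 19 mm wide; open, the fingers measure 117 mm over their backs; the gripper's body (75 mm by 190 mm) begins 51 mm behind the grasp point.
Start: joints at [-58.751, 22.042, 0.453, 0, -68.411, -14.817], TCP at [0.177, -0.599, 0.231] pointing down, gripper open.
Joint ranges: [-179.83, 179.83], [-69.29, 118.12], [-61.27, 80.66], [-181.25, 117.63], [-171.15, -9.14], [-177.46, 177.46]. Speed limits (degrees/s): [159.86, 159.86, 180, 180, 180, 180].

### API

Orientations are given as a 3x3 rotation matrix whose columns are the frame's x, y, z axes.
In Python, from station import r gives the robot as it stands. The module is installed in compiled form; this text tells all that it offers.
- The arm moves only by the tool move_arm, never from a script. Its argument "increments" is one flat list of numbers, 7 for each row, row after row: the turn, a rotation vector about the tool's x, y, z in degrees, then the shift along the tool's x, y, z in m, then the finger opening in m, from 0 to 0.087. A call has 1 to 12 rows; each row is the pose to reach, as a shift and turn from the pose commanded when the call began, along the tool's axes at that moment; what a row does not reach only later rows make up. A row lasts 1/12 s, in which the tool goes at most 41.7 mm and 7.16 degrees, less where a joint would pass 70% of its speed; a pose out of reach is approached as far as the arm can. A call with a gripper value outside its range is refused whole. The fingers move at their own pace and stop on an object; the grip force is fixed at half the most. Time passes only in rows, so rows that repeat a pose let the fingers close. It gives the time, the measured TCP pose, the force and the opening at its end, in the units of the state.
- r.sense(): the state, without advancing time (a new reading comes with each control period).
- r.capture(name): name is "scene" or "side" or "wrist"; returns the picture (384x512x3 uint8, red, green, blue); there is no depth.
- r.calibration(name): a dict with "fx", "fy", "cx", "cy" (pixels), "rvec" (rotation vector, rad) and "tvec" (3), from world to camera coordinates, as OpenCV has them; the wrist camera has in their place "tool_from_camera" (4x4, takes a point from camera to tool coordinates, whose origin is the TCP and whose axes are the tool frame's). Camera axes: x right, y down, z forward; pixel columns grow to the right and rows downward; lengths in m; the calibration is good to about 2 mm. A picture is of the moment at which its call begins: read the wrist's pose just before it. calibration takes no time and is no camera call.
- r.finish_job(): hands the job in, once; it reports no verdict.
The state is a dict: "time_s": time; "joints": joint angles; "joint_velocities": joint speeds; "effort": joint torques, N m; "tcp_pos": TCP position; "ee_rot": TCP orientation; "wrist_force": force on the tool from outside, world axes, zero at the start; "moment": the same for the moment, N m; "gripper_width": opening from 0.0 (shut) to 1.0 (fully open).
Only numpy, scipy, OpenCV 4.12 (cv2) and the standard library are available. Lean on these libraries where they do the work, as an engineer would, in place of code of your own. Each camera call takes 0.05 s, during which the arm holds its last target.

### The job

A customer wants to see the truffles in the dark walnut chest with the brass pull. Lift its lid gently, without flinging it, all the way back until it rests on its stop and stays open, then let go. Leave the cream chest shut.

Things in the scene. Friction and masses are not known exactly. Their poses are not given: they have to be found in the camera images.
- walnut_lid (a joint): Lid (10 mm thick, 0.14 to 0.28 kg) of the dark brown walnut chest with brass fittings, 120 deep x 170 wide x 70 mm high, fixed to the counter. Radians: 0 shut, grows in opening, 1.85 on its stop (16 degrees past upright). Free, lightly damped hinge, no lock: below about 1.5 the lid falls shut, past upright it sinks onto its stop. Opening over 3 rad/s counts as flung.
- walnut_lid_handle (a point): Centre of the walnut lid's pull: a brass bar parallel to the hinge, 15 mm thick, 36 mm long with flat ends, on one 9 mm post at its middle. It is 35 mm above the lid's upper face, 30 mm behind the chest's front, 115 mm above the counter when shut. Own y runs along the bar, z out of the lid, x toward the hinge. Held by its flat ends it can turn between the fingers.
- walnut_lid_hinge (a point): Middle of the walnut lid's hinge line, on the chest's far top edge, 70 mm above the counter; turns with the lid. Own y is the hinge line; with the lid shut, x points away from the chest's front, z up. The shut pull is 90 mm in front of it and 45 mm above. Opening turns the pull about +y by the joint value: up, then away from the robot.
- cream_lid (a joint): Lid of the cream painted chest with dark steel pull, same size and build, on the other side of the counter's middle; it must stay shut. Radians: 0 shut, grows as it opens.
Things that resemble listed ones, but are neither listed nor needed, are in the scene too. There is more than one size of the part that bears walnut_lid; the job needs the larger.

How it is judged:
By the outcome, as a careful person would: the job done as asked, in the order asked, and still so for the second after the job is handed in, with the robot touching nothing.
It also fails if it takes over 38 s, if anything falls off the work surface, if the arm or the gripper's body presses on something with over 40 N, if the wrist force passes 120 N, or if a joint passes its speed limit or range.

## Working session

There is one attempt and no reset: what is moved stays moved. The work goes in short steps, Python scripts to look and compute and a tool call to move; the robot and the scene stay as the last step left them, time stands still between calls to the robot, and variables do not carry over. Pictures are saved under pics/ and viewed, and the job is handed in when it is done.

Besides the shell and the picture viewer there is one more tool, called after ">>>" in YAML: its name, and indented under it one key for each argument. move_arm: Moves the arm, as the interface text tells. Its arguments: {"type":"object","properties":{"increments":{"type":"array","items":{"type":"number"}}},"required":["increments"]}

```bash
mkdir -p pics; python3 - <<'E'
from station import r
import cv2
for n in("scene","side"):
    im=r.capture(n); cv2.imwrite(f"pics/{n}0.png",cv2.cvtColor(im,cv2.COLOR_RGB2BGR)); print(n,r.calibration(n))
print(r.calibration("wrist")); print(r.sense())
E
```

```text
scene {'fx': 483.05122363511157, 'fy': 483.05122363511157, 'cx': 258.26631279559655, 'cy': 192.35030546104093, 'rvec': array([ 0.58260288, -2.66802501,  1.12337028]), 'tvec': array([0.41551447, 0.30874643, 1.23268534])}
side {'fx': 474.6433948495503, 'fy': 474.6433948495503, 'cx': 257.6237847978006, 'cy': 197.86563846683592, 'rvec': array([ 1.53166849,  2.30976944, -0.65184801]), 'tvec': array([ 0.36721049, -0.31513452,  1.5969059 ])}
{'fx': 316.0583886518838, 'fy': 316.0583886518838, 'cx': 254.1013576559506, 'cy': 195.99105822451918, 'tool_from_camera': array([[-1.21093309e-04, -2.39273283e-01,  9.70952255e-01,
        -1.55120455e-01],
       [ 9.99999929e-01, -3.74693927e-04,  3.23796085e-05,
         8.97369395e-04],
       [ 3.56062339e-04,  9.70952190e-01,  2.39273311e-01,
        -6.47158601e-02],
       [ 0.00000000e+00,  0.00000000e+00,  0.00000000e+00,
         1.00000000e+00]])}
{'time_s': 0.1, 'joints': array([-5.87513585e+01,  2.20854245e+01,  3.86867404e-01, -2.29930239e-02,
       -6.84119652e+01, -1.48158479e+01]), 'joint_velocities': array([-0.0068003 , -0.16246001,  0.18134467,  0.09472743,  0.00963772,
        0.08786672]), 'effort': array([-3.01109721e-04, -3.91690421e+01,  1.87934572e+01,  4.23186511e+00,
        1.34684096e-02, -7.26333042e-05]), 'tcp_pos': array([ 0.17665396, -0.59896398,  0.22957975]), 'ee_rot': array([[-6.81629206e-04, -2.82747842e-01,  9.59194033e-01],
       [ 1.84267877e-03,  9.59192272e-01,  2.82748632e-01],
       [-9.99998070e-01,  1.96021620e-03, -1.32800023e-04]]), 'wrist_force': array([ 0.47874629, -0.10324966,  0.04040755]), 'moment': array([-0.0556576 ,  0.03649854, -0.01780108]), 'gripper_width': 0.9983219921299531}
```

View pics/scene0.png

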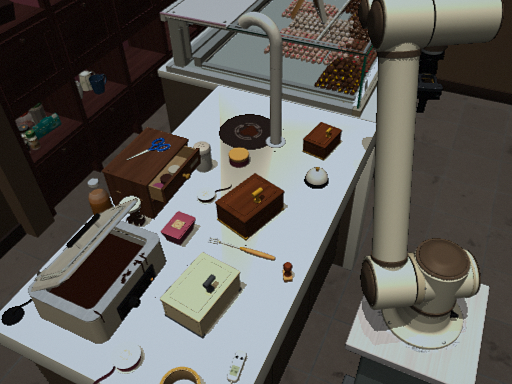

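View pics/side0.png

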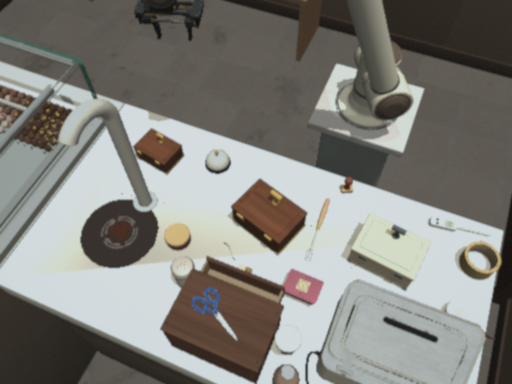

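Candidates: the chest at scene (250,205) / side (269,214), the small chest at scene (322,140) / side (158,149), and the drawer box at scene (150,165). The first fits: it is the larger brown chest with a brass bar pull, and its size is close to the cream one. I'll enlarge it to confirm.

```bash
python3 - <<'E'
import cv2,numpy as np
a=cv2.imread("pics/scene0.png")[160:250,200:300]; b=cv2.imread("pics/side0.png")[165:265,220:320]
a=cv2.resize(a,(400,360),interpolation=cv2.INTER_CUBIC); b=cv2.resize(b,(400,400),interpolation=cv2.INTER_CUBIC)
a=cv2.copyMakeBorder(a,0,40,0,0,cv2.BORDER_CONSTANT)
cv2.imwrite("pics/crop.png",np.hstack([a,b]))
E
```

```text
(no output)
```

View pics/crop.png

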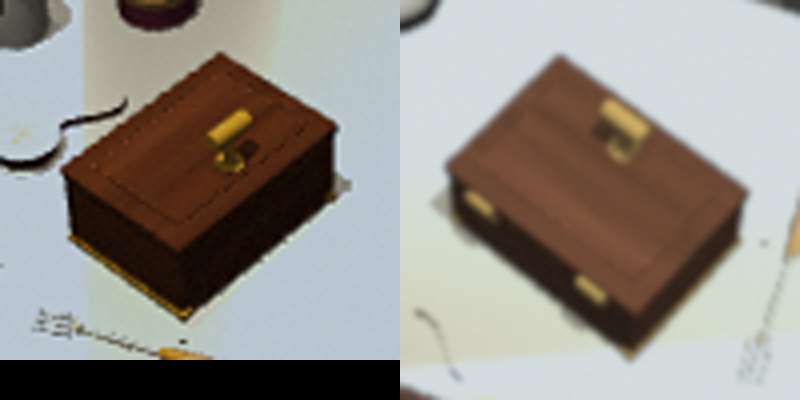

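```bash
cat > h.py <<'E'
import numpy as np,cv2
from station import r
def proj(n,P):
    c=r.calibration(n);K=np.array([[c['fx'],0,c['cx']],[0,c['fy'],c['cy']],[0,0,1]])
    return cv2.projectPoints(np.float64(P).reshape(-1,3),c['rvec'],c['tvec'],K,None)[0][:,0]
def ray(n,uv,z):
    c=r.calibration(n);R=cv2.Rodrigues(c['rvec'])[0];o=-R.T@c['tvec']
    d=R.T@np.array([(uv[0]-c['cx'])/c['fx'],(uv[1]-c['cy'])/c['fy'],1]);return o+d*(z-o[2])/d[2]
E
python3 - <<'E'
from h import *
from scipy.optimize import least_squares
S={'scene':[(254.5,173.75),(284.2,191.7),(245.7,222),(216,202.5),(257.2,191.7)],
'side':[(231.75,206.2),(260,178.75),(307,212.5),(278,243.75),(276,194.5)]}
zs=[.07]*4+[.115]
for n in S: print(n,np.round([ray(n,u,z) for u,z in zip(S[n],zs)],3).tolist())
E
```

```text
scene [[0.583, -0.24, 0.07], [0.466, -0.203, 0.07], [0.518, -0.044, 0.07], [0.633, -0.078, 0.07], [0.52, -0.128, 0.115]]
side [[0.573, -0.233, 0.07], [0.459, -0.196, 0.07], [0.512, -0.034, 0.07], [0.63, -0.073, 0.07], [0.517, -0.125, 0.115]]
```

```bash
python3 - <<'E'
from h import *
print("faucet",ray('scene',(275,143),0),ray('side',(146,205),0))
from scipy.optimize import least_squares
S={'scene':[(254.5,173.75),(284.2,191.7),(245.7,222),(216,202.5),(257.2,191.7)],
'side':[(231.75,206.2),(260,178.75),(307,212.5),(278,243.75),(276,194.5)]}
def model(p,zt=.08):
    x=np.array([np.cos(p[2]),np.sin(p[2]),0]);y=np.array([-x[1],x[0],0]);h=np.array([p[0],p[1],0])
    c=[h-.085*y,h-.12*x-.085*y,h-.12*x+.085*y,h+.085*y]
    return np.array([q+[0,0,zt] for q in c]+[h-.09*x+[0,0,.115]])
for zt in(.07,.08):
    f=lambda p:np.r_[(proj('scene',model(p,zt))-S['scene']).ravel(),(proj('side',model(p,zt))-np.array(S['side'])[[0,1,2,3,4]]).ravel()]
    s=least_squares(f,[.604,-.153,-.305]);print(zt,s.x,np.degrees(s.x[2]),s.cost,model(s.x)[4]);print(s.fun.reshape(-1,2).round(1).tolist())
# faucet tip
print("faucet top",[ray('scene',(275,40),z).round(2) for z in(.2,.3,.35,.4)],[ray('side',(105,105),z).round(2) for z in(.2,.3,.35,.4)])
E
```

```text
faucet [ 0.62223006 -0.49012994  0.        ] [ 0.63175509 -0.4877497   0.        ]
0.07 [ 0.60328892 -0.15435506 -0.3139881 ] -17.990192694708565 9.352167392001974 [ 0.51768908 -0.12655818  0.115     ]
[[1.1, 1.5], [0.3, 1.3], [-0.4, 2.0], [0.3, 1.4], [0.5, 0.5], [-1.3, 0.8], [-1.1, 0.8], [-1.2, 0.9], [-0.2, -0.4], [-0.6, 0.0]]
0.08 [ 0.60422948 -0.15145293 -0.31161463] -17.85420301266311 4.415543960326743 [ 0.5185639  -0.12385929  0.115     ]
[[0.3, -0.4], [-0.3, -0.7], [-1.2, 0.2], [-0.7, -0.4], [-0.2, 1.0], [-0.7, -0.4], [-0.4, -0.6], [-0.0, -0.4], [0.9, -1.4], [0.2, 0.6]]
faucet top [array([ 0.78, -0.85,  0.2 ]), array([ 0.7 , -0.67,  0.3 ]), array([ 0.66, -0.58,  0.35]), array([ 0.62, -0.48,  0.4 ])] [array([ 0.48, -0.66,  0.2 ]), array([ 0.55, -0.59,  0.3 ]), array([ 0.58, -0.55,  0.35]), array([ 0.61, -0.51,  0.4 ])]
```

>>> move_arm:
  increments: [1,0,0,0,0.011,0.014,0.087,3,0,0,0,0.034,0.043,0.087,5,0,0,0,0.056,0.072,0.087,7.5,0,0,0,0.079,0.101,0.087,10,0,0,0,0.101,0.13,0.087,12,0,0,0,0.124,0.159,0.087,14,0,0,0,0.146,0.188,0.087,16,0,0,0,0.169,0.217,0.087,18.5,0,0,0,0.191,0.246,0.087,20.5,0,0,0,0.214,0.275,0.087,22.5,0,0,0,0.236,0.304,0.087,24.5,0,0,0,0.259,0.333,0.087]

```text
time_s: 1.1
tcp_pos: [0.4234, -0.2551, 0.2304]
ee_rot: [[-0.0, 0.142, 0.99], [0.0, 0.99, -0.142], [-1.0, 0.0, -0.0]]
wrist_force: [0.8, -0.1, 0.0]
gripper_width: 0.998
```

```bash
cat >> h.py <<'E'
from scipy.spatial.transform import Rotation as Ro
yaw=-0.3125
X=np.array([np.cos(yaw),np.sin(yaw),0]);Y=np.array([-X[1],X[0],0]);Z=np.array([0,0,1.])
H=np.array([.604,-.1515,.07])
def goal(theta,tilt,h=None,back=0.):
    # theta lid rad, tilt deg of tool with lid; returns TCP pos, R
    h=H if h is None else h
    p=h+ Ro.from_rotvec(Y*theta).apply(-.09*X+.045*Z)
    R=Ro.from_rotvec(Y*np.radians(tilt)).as_matrix()@np.c_[-Z,Y,X]
    return p+R[:,0]*(.011-back),R
def inc(p,R,s=None):
    s=s or r.sense();R0=s['ee_rot']
    return np.r_[np.degrees(Ro.from_matrix(R0.T@R).as_rotvec()),R0.T@(p-s['tcp_pos'])]
E
python3 - <<'E'
from h import *
s=r.sense();print(s['time_s'],s['tcp_pos'],s['joints'].round(1),s['wrist_force'].round(1)); p,R=goal(0,0,back=.126);print(p,inc(p,R).round(4))
E
```

```text
1.1 [ 0.42344098 -0.25512284  0.23038172] [-12.2   9.3 -17.4  -0.  -63.4 -86. ] [ 0.8 -0.1  0. ]
[ 0.51835888 -0.12383053  0.23      ] [ 9.7378e+00 -2.0000e-02 -6.1000e-03  4.0000e-04  1.4340e-01  7.5300e-02]
```

>>> move_arm:
  increments: [2,0,0,0,0.03,0.016,0.087,4,0,0,0,0.06,0.032,0.087,6,0,0,0,0.09,0.047,0.087,8,0,0,0,0.12,0.063,0.087,9.7,0,0,0,0.143,0.075,0.087,9.7,0,0,0,0.143,0.075,0.087,9.7,0,0,0,0.143,0.075,0.087]

```text
time_s: 1.68
tcp_pos: [0.5175, -0.1247, 0.2298]
ee_rot: [[-0.002, 0.303, 0.953], [0.0, 0.953, -0.303], [-1.0, -0.0, -0.002]]
wrist_force: [-0.2, 0.2, -0.1]
gripper_width: 1.001
```

```bash
python3 - <<'E'
from h import *
s=r.sense();im=r.capture("wrist");np.savez('w.npz',p=s['tcp_pos'],R=s['ee_rot'])
print(s['tcp_pos'])
im=cv2.cvtColor(im,cv2.COLOR_RGB2BGR);cv2.imwrite("pics/w1.png",im)
c=r.calibration('wrist');T=c['tool_from_camera']
p,R=goal(0,0);h=H-.09*X+.045*Z
W=np.array([h,h-.018*Y,h+.018*Y]);L=(W-s['tcp_pos'])@s['ee_rot'];C=(L-T[:3,3])@T[:3,:3]
print(C[:,:2]/C[:,2:]*c['fx']+[c['cx'],c['cy']])
E
```

```text
[ 0.51748502 -0.12465968  0.22983539]
[[254.36285043 195.4463408 ]
 [233.8922919  195.35186514]
 [274.8322666  195.54081119]]
```

View pics/w1.png

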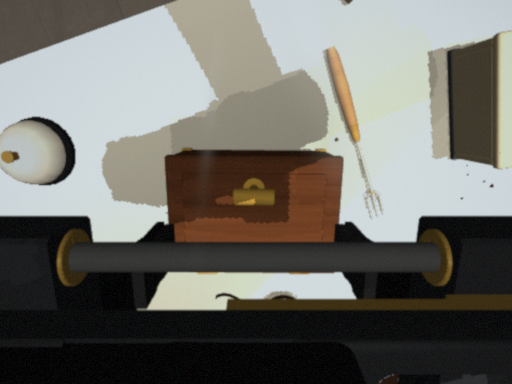

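The wrist view shows the brass bar level at about (233–275, 197), within 2 px of where I predicted it at (254, 195). The lid's front edge is at row 151 and its left and right sides at columns 166 and 343. I'll enlarge it for a sub-pixel check.

```bash
python3 - <<'E'
from h import *
im=cv2.imread("pics/w1.png");cv2.imwrite("pics/w1c.png",cv2.resize(im[140:250,160:350],(760,440),interpolation=cv2.INTER_CUBIC))
d=np.load('w.npz');c=r.calibration('wrist');T=c['tool_from_camera']
def pr(W):
    L=(np.array(W)-d['p'])@d['R'];C=(L-T[:3,3])@T[:3,:3];return (C[:,:2]/C[:,2:]*c['fx']+[c['cx'],c['cy']]).round(1)
g=H+.01*Z
print("front corners top",pr([g-.12*X-.085*Y,g-.12*X+.085*Y]))
b=H-.09*X+.045*Z
print("per mm",pr([b,b+.001*X,b+.001*Y,b+.001*Z])); print((pr([b+.01*X,b+.01*Y])-pr([b]))/10)
E
```

```text
front corners top [[166.4 156.2]
 [342.6 157.1]]
per mm [[254.4 195.4]
 [254.4 196.6]
 [255.5 195.5]
 [254.4 195.7]]
[[-0.01  1.1 ]
 [ 1.13  0.01]]
```

View pics/w1c.png

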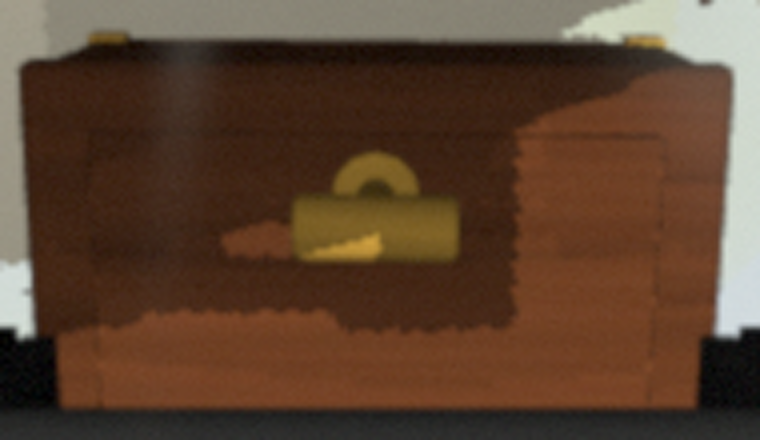

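```bash
sed -i 's/^H=.*/H=np.array([.604,-.1515,.07])+.0006*X/' h.py; python3 - <<'E'
from h import *
s=r.sense();print(s['tcp_pos'],s['time_s'],s['wrist_force']);print(inc(*goal(0,0)).round(4))
E
```

```text
[ 0.51691938 -0.12548186  0.22995858] 1.7333 [ 0.05760383 -0.2640037  -0.43696921]
[ 0.2017 -0.0855  0.0241  0.126   0.0021  0.0017]
```

>>> move_arm:
  increments: [0,0,0,0.02,0.001,0.001,0.087,0,0,0,0.045,0.001,0.001,0.087,0,0,0,0.07,0.001,0.001,0.087,0,0,0,0.095,0.001,0.001,0.087,0,0,0,0.115,0.001,0.001,0.087,0,0,0,0.126,0.001,0.001,0.087,0,0,0,0.126,0.001,0.001,0.087,0,0,0,0.126,0.001,0.001,0.06]

```text
time_s: 2.4
tcp_pos: [0.5178, -0.1261, 0.1044]
ee_rot: [[-0.001, 0.306, 0.952], [-0.0, 0.952, -0.306], [-1.0, -0.001, -0.001]]
wrist_force: [-0.0, -0.7, 0.6]
gripper_width: 0.972
```

```bash
python3 - <<'E'
from h import *
s=r.sense();im=r.capture("wrist")
print(s['tcp_pos'],s['wrist_force'],s['gripper_width'],inc(*goal(0,0),s).round(4));s=r.sense();print(inc(*goal(0,0),s).round(4))
cv2.imwrite("pics/w2.png",cv2.cvtColor(im,cv2.COLOR_RGB2BGR))
E
```

```text
[ 0.51781351 -0.12611905  0.10438675] [-0.03671703 -0.6697409   0.63496863] 0.9717696908024931 [ 0.0705 -0.067   0.0413  0.0004  0.0023  0.0004]
[ 0.0929  0.0494  0.0033  0.0012  0.0019 -0.0003]
```

View pics/w2.png

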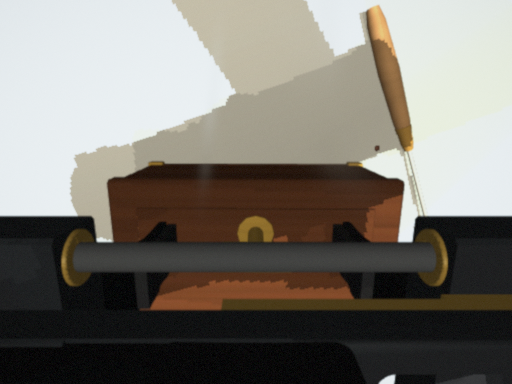

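The pull's post ring is at (255, 230), between the two fingers at about columns 160 and 350. The bar is roughly 1.5 mm to +y, so I'll correct that and close.

>>> move_arm:
  increments: [0,0,0,0,0.0018,0,0.06,0,0,0,0,0.0018,0,0.05,0,0,0,0,0.0018,0,0.04,0,0,0,0,0.0018,0,0.03,0,0,0,0,0.0018,0,0.03,0,0,0,0,0.0018,0,0.03,0,0,0,0,0.0018,0,0.03,0,0,0,0,0.0018,0,0.03]

```text
time_s: 3.12
tcp_pos: [0.5183, -0.1255, 0.1046]
ee_rot: [[-0.002, 0.304, 0.953], [-0.003, 0.953, -0.304], [-1.0, -0.004, -0.001]]
wrist_force: [-0.5, -9.1, -0.2]
gripper_width: 0.407
```

```bash
python3 - <<'E'
from h import *
s=r.sense()
print(s['time_s'],s['tcp_pos'],s['wrist_force'],s['moment'],s['gripper_width']*87,inc(*goal(0,0),s).round(4))
E
```

```text
3.1167 [ 0.51829889 -0.1255296   0.10461206] [-0.50281889 -9.10022393 -0.23194017] [-2.87053886  0.13678163  0.06531585] 35.439889587247684 [ 2.037e-01 -7.100e-02  2.298e-01  6.000e-04  1.600e-03  1.000e-04]
```

```bash
python3 - <<'E'
from h import *
N=[0,.46,.92,1.38,1.84]
for a,b in zip(N,N[1:]):
    t=lambda th:20*th/1.84
    p0,R0=goal(a,t(a))
    print(a,b)
    for k in range(1,13):
        th=a+(b-a)*k/12;p,R=goal(th,t(th));q=R0.T@(p-p0)
        print(f"0, {t(th)-t(a):.2f}, 0, {q[0]:.4f}, {q[1]:.4f}, {q[2]:.4f}, 0.03,",end=' ')
    print()
E
```

```text
0 0.46
0, 0.42, 0, -0.0034, -0.0000, 0.0017, 0.03, 0, 0.83, 0, -0.0068, 0.0000, 0.0036, 0.03, 0, 1.25, 0, -0.0100, -0.0000, 0.0055, 0.03, 0, 1.67, 0, -0.0132, -0.0000, 0.0076, 0.03, 0, 2.08, 0, -0.0163, 0.0000, 0.0098, 0.03, 0, 2.50, 0, -0.0193, 0.0000, 0.0121, 0.03, 0, 2.92, 0, -0.0223, 0.0000, 0.0146, 0.03, 0, 3.33, 0, -0.0251, -0.0000, 0.0171, 0.03, 0, 3.75, 0, -0.0278, 0.0000, 0.0198, 0.03, 0, 4.17, 0, -0.0304, -0.0000, 0.0226, 0.03, 0, 4.58, 0, -0.0329, 0.0000, 0.0254, 0.03, 0, 5.00, 0, -0.0353, 0.0000, 0.0284, 0.03, 
0.46 0.92
0, 0.42, 0, -0.0025, -0.0000, 0.0028, 0.03, 0, 0.83, 0, -0.0049, 0.0000, 0.0058, 0.03, 0, 1.25, 0, -0.0072, 0.0000, 0.0088, 0.03, 0, 1.67, 0, -0.0094, 0.0000, 0.0119, 0.03, 0, 2.08, 0, -0.0115, -0.0000, 0.0151, 0.03, 0, 2.50, 0, -0.0134, 0.0000, 0.0183, 0.03, 0, 2.92, 0, -0.0152, 0.0000, 0.0217, 0.03, 0, 3.33, 0, -0.0169, -0.0000, 0.0251, 0.03, 0, 3.75, 0, -0.0184, 0.0000, 0.0285, 0.03, 0, 4.17, 0, -0.0198, 0.0000, 0.0320, 0.03, 0, 4.58, 0, -0.0211, 0.0000, 0.0356, 0.03, 0, 5.00, 0, -0.0222, 0.0000, 0.0392, 0.03, 
0.92 1.38
0, 0.42, 0, -0.0013, -0.0000, 0
[... 317 characters left out ...]
, 0, 3.75, 0, -0.0065, 0.0000, 0.0332, 0.03, 0, 4.17, 0, -0.0065, -0.0000, 0.0370, 0.03, 0, 4.58, 0, -0.0064, 0.0000, 0.0408, 0.03, 0, 5.00, 0, -0.0061, 0.0000, 0.0445, 0.03, 
1.38 1.84
0, 0.42, 0, 0.0001, -0.0000, 0.0038, 0.03, 0, 0.83, 0, 0.0004, -0.0000, 0.0075, 0.03, 0, 1.25, 0, 0.0008, -0.0000, 0.0113, 0.03, 0, 1.67, 0, 0.0013, -0.0000, 0.0150, 0.03, 0, 2.08, 0, 0.0020, -0.0000, 0.0187, 0.03, 0, 2.50, 0, 0.0029, -0.0000, 0.0224, 0.03, 0, 2.92, 0, 0.0039, -0.0000, 0.0261, 0.03, 0, 3.33, 0, 0.0050, -0.0000, 0.0297, 0.03, 0, 3.75, 0, 0.0063, -0.0000, 0.0332, 0.03, 0, 4.17, 0, 0.0077, -0.0000, 0.0368, 0.03, 0, 4.58, 0, 0.0092, -0.0000, 0.0402, 0.03, 0, 5.00, 0, 0.0109, 0.0000, 0.0436, 0.03,
```

>>> move_arm:
  increments: [0,0.4,0,-0.0034,-0.001,0.0017,0.03,0,0.8,0,-0.0068,-0.0013,0.0036,0.03,0,1.2,0,-0.01,-0.0013,0.0055,0.03,0,1.7,0,-0.0132,-0.0013,0.0076,0.03,0,2.1,0,-0.0163,-0.0013,0.0098,0.03,0,2.5,0,-0.0193,-0.0013,0.0121,0.03,0,2.9,0,-0.0223,-0.0013,0.0146,0.03,0,3.3,0,-0.0251,-0.0013,0.0171,0.03,0,3.7,0,-0.0278,-0.0013,0.0198,0.03,0,4.2,0,-0.0304,-0.0013,0.0226,0.03,0,4.6,0,-0.0329,-0.0013,0.0254,0.03,0,5,0,-0.0353,-0.0013,0.0284,0.03]

```text
time_s: 4.12
tcp_pos: [0.5435, -0.1338, 0.139]
ee_rot: [[-0.09, 0.306, 0.948], [0.027, 0.952, -0.305], [-0.996, -0.002, -0.094]]
wrist_force: [-3.1, -5.0, -3.1]
gripper_width: 0.409
```

```bash
python3 - <<'E'
from h import *
s=r.sense()
print(s['time_s'],s['tcp_pos'],s['wrist_force'],s['moment'],s['gripper_width']*87,inc(*goal(.46,5),s).round(4))
im=r.capture("side")
cv2.imwrite("pics/s2.png",cv2.resize(cv2.cvtColor(im,cv2.COLOR_RGB2BGR)[120:320,130:400],(810//1-10,592)))
E
```

```text
4.1167 [ 0.54352666 -0.1338082   0.13902146] [-3.09795457 -5.01165126 -3.11700135] [-1.25909387  0.76926869  0.14715035] 35.564221828968904 [ 0.0784 -0.3738  0.1237 -0.0005  0.0018  0.0019]
```

View pics/s2.png

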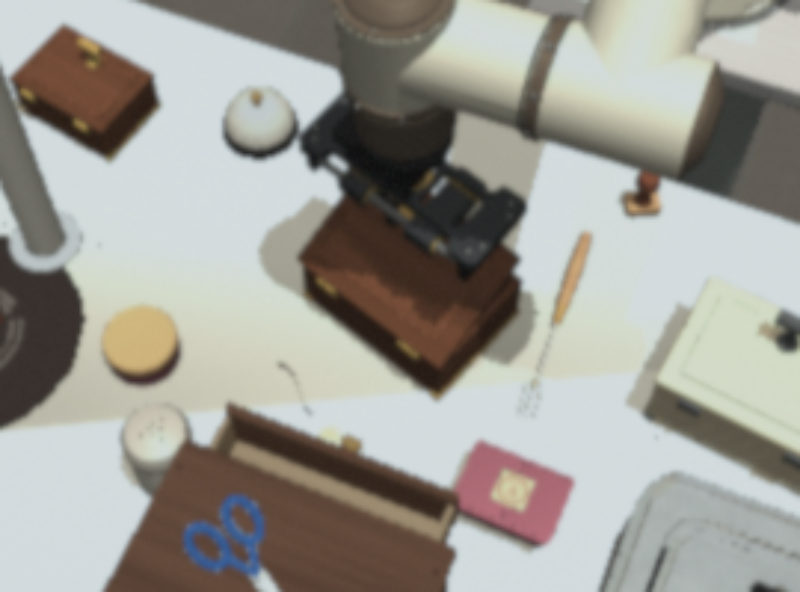

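The lid is rising: a wedge shows at (510, 270), the grip is holding and forces are low. I'll continue.

>>> move_arm:
  increments: [0,0.4,0,-0.0025,-0.0005,0.0028,0.03,0,0.8,0,-0.0049,-0.0008,0.0058,0.03,0,1.2,0,-0.0072,-0.0008,0.0088,0.03,0,1.7,0,-0.0094,-0.0008,0.0119,0.03,0,2.1,0,-0.0115,-0.0008,0.0151,0.03,0,2.5,0,-0.0134,-0.0008,0.0183,0.03,0,2.9,0,-0.0152,-0.0008,0.0217,0.03,0,3.3,0,-0.0169,-0.0008,0.0251,0.03,0,3.7,0,-0.0184,-0.0008,0.0285,0.03,0,4.2,0,-0.0198,-0.0008,0.032,0.03,0,4.6,0,-0.0211,-0.0008,0.0356,0.03,0,5,0,-0.0222,-0.0008,0.0392,0.03]

```text
time_s: 5.17
tcp_pos: [0.5846, -0.1472, 0.1591]
ee_rot: [[-0.167, 0.305, 0.938], [0.052, 0.952, -0.301], [-0.985, -0.001, -0.175]]
wrist_force: [-4.8, -3.0, -1.2]
gripper_width: 0.406
```

```bash
python3 - <<'E'
from h import *
s=r.sense()
print(s['time_s'],s['tcp_pos'],s['wrist_force'],s['moment'],s['gripper_width']*87,inc(*goal(.92,10),s).round(4))
E
```

```text
5.1667 [ 0.584555   -0.14718872  0.15910367] [-4.81377844 -3.01103    -1.1651548 ] [-0.97265567  0.91555577  0.23478668] 35.29908114626084 [ 0.1292 -0.0792  0.0826  0.0011  0.0019 -0.    ]
```

>>> move_arm:
  increments: [0,0.4,0,-0.0013,-0.0005,0.0036,0.03,0,0.8,0,-0.0025,-0.0005,0.0072,0.03,0,1.2,0,-0.0035,-0.0005,0.0108,0.03,0,1.7,0,-0.0043,-0.0005,0.0145,0.03,0,2.1,0,-0.0051,-0.0005,0.0182,0.03,0,2.5,0,-0.0056,-0.0005,0.0219,0.03,0,2.9,0,-0.0061,-0.0005,0.0257,0.03,0,3.3,0,-0.0064,-0.0005,0.0294,0.03,0,3.7,0,-0.0065,-0.0005,0.0332,0.03,0,4.2,0,-0.0065,-0.0005,0.037,0.03,0,4.6,0,-0.0064,-0.0005,0.0408,0.03,0,5,0,-0.0061,-0.0005,0.0445,0.03]

```text
time_s: 6.17
tcp_pos: [0.6279, -0.1613, 0.1573]
ee_rot: [[-0.246, 0.305, 0.92], [0.078, 0.952, -0.295], [-0.966, -0.0, -0.258]]
wrist_force: [-2.3, -5.0, 5.1]
gripper_width: 0.406
```

```bash
python3 - <<'E'
from h import *
s=r.sense()
print(s['time_s'],s['tcp_pos'],s['wrist_force'],s['moment'],s['gripper_width']*87,inc(*goal(1.38,15),s).round(4))
im=r.capture("side")
cv2.imwrite("pics/s3.png",cv2.resize(cv2.cvtColor(im,cv2.COLOR_RGB2BGR)[120:320,130:400],(800,592)))
im=r.capture("scene")
cv2.imwrite("pics/s3b.png",cv2.resize(cv2.cvtColor(im,cv2.COLOR_RGB2BGR)[90:290,130:400],(800,592)))
E
```

```text
6.1667 [ 0.62791187 -0.16128993  0.15727732] [-2.32062583 -5.04229757  5.05206744] [-1.14512806  0.6918354   0.33136927] 35.33620709217756 [ 0.1304  0.0454  0.0582  0.0012  0.002  -0.0006]
```

View pics/s3.png

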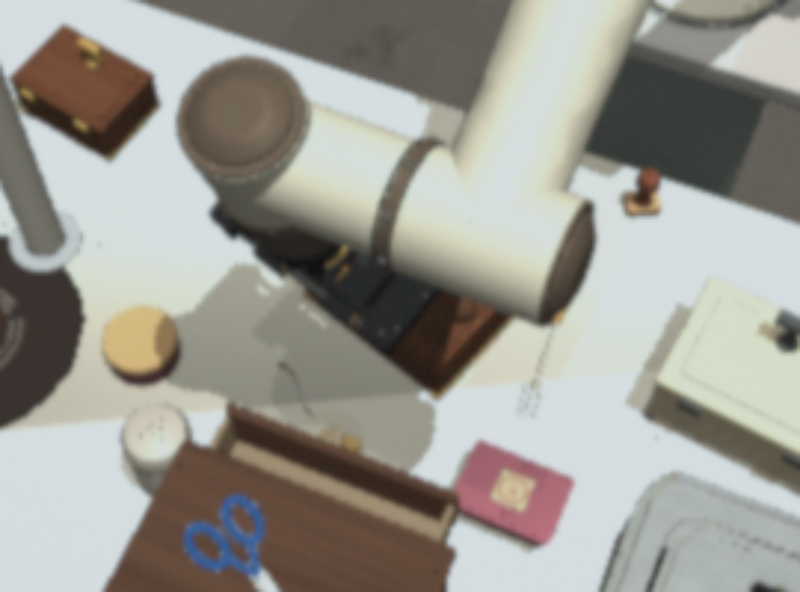

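View pics/s3b.png

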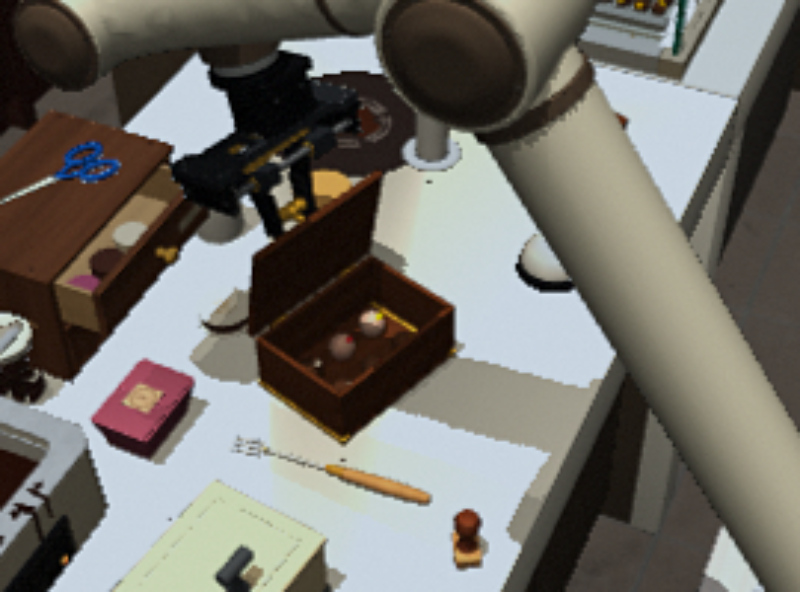

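The scene view shows the walnut lid near upright with its edge at (380, 180), the bar held at (293, 210) and the gripper body clear of the lid. Next is the last stretch, a little short of the stop, then I'll settle it.

>>> move_arm:
  increments: [0,0.4,0,0.0001,-0.0005,0.0038,0.03,0,0.8,0,0.0004,-0.001,0.0075,0.03,0,1.2,0,0.0008,-0.001,0.0113,0.03,0,1.7,0,0.0013,-0.001,0.015,0.03,0,2.1,0,0.002,-0.001,0.0187,0.03,0,2.5,0,0.0029,-0.001,0.0224,0.03,0,2.9,0,0.0039,-0.001,0.0261,0.03,0,3.3,0,0.005,-0.001,0.0297,0.03,0,3.7,0,0.0063,-0.001,0.0332,0.03,0,4.2,0,0.0077,-0.001,0.0368,0.03,0,4.6,0,0.0092,-0.001,0.0402,0.03,0,4.8,0,0.01,-0.001,0.0418,0.03]

```text
time_s: 7.27
tcp_pos: [0.6647, -0.1733, 0.136]
ee_rot: [[-0.32, 0.305, 0.897], [0.103, 0.952, -0.287], [-0.942, 0.001, -0.336]]
wrist_force: [1.7, -1.3, 5.0]
gripper_width: 0.406
```

```bash
python3 - <<'E'
from h import *
s=r.sense()
print(s['time_s'],s['tcp_pos'],s['wrist_force'],s['moment'],s['gripper_width']*87,inc(*goal(1.84,20),s).round(4))
R=s['ee_rot'];b=s['tcp_pos']-.011*R[:,0]-H;print("theta est",np.arctan2(b@X,b[2])-np.arctan2(-.09,.045),np.linalg.norm([b@X,b[2]]))
E
```

```text
7.2667 [ 0.66465035 -0.17329168  0.1360056 ] [ 1.73414755 -1.27944357  5.03926181] [-0.51386371 -0.4842314   0.06235097] 35.32939247633928 [1.507e-01 3.589e-01 1.430e-02 1.500e-03 2.100e-03 3.000e-04]
theta est 1.8310735787043388 0.10192787979649037
```

>>> move_arm:
  increments: [0,0.1,0,0.0005,0,0.001,0.03,0,0.2,0,0.001,0,0.002,0.03,0,0.3,0,0.0015,0,0.003,0.03,0,0.4,0,0.0017,0,0.0035,0.03,0,0.4,0,0.0017,0,0.0035,0.03]

```text
time_s: 7.68
tcp_pos: [0.6668, -0.174, 0.1339]
ee_rot: [[-0.326, 0.305, 0.895], [0.105, 0.952, -0.286], [-0.939, 0.001, -0.343]]
wrist_force: [1.1, -1.5, 6.6]
gripper_width: 0.406
```

```bash
python3 - <<'E'
from h import *
s=r.sense()
print(s['time_s'],s['tcp_pos'],s['wrist_force'],s['moment'],s['wrist_force']@s['ee_rot'])
R=s['ee_rot'];b=s['tcp_pos']-.011*R[:,0]-H;print("theta est",np.arctan2(b@X,b[2])-np.arctan2(-.09,.045),np.linalg.norm([b@X,b[2]]))
im=r.capture("scene")
cv2.imwrite("pics/s4b.png",cv2.resize(cv2.cvtColor(im,cv2.COLOR_RGB2BGR)[90:290,130:400],(800,592)))
E
```

```text
7.6833 [ 0.66681157 -0.17398812  0.13389159] [ 1.14829273 -1.47274008  6.5843952 ] [-0.45245505 -0.3416347   0.1111873 ] [-6.71472194 -1.04865765 -0.80908969]
theta est 1.862231351186015 0.1019267503715998
```

View pics/s4b.png

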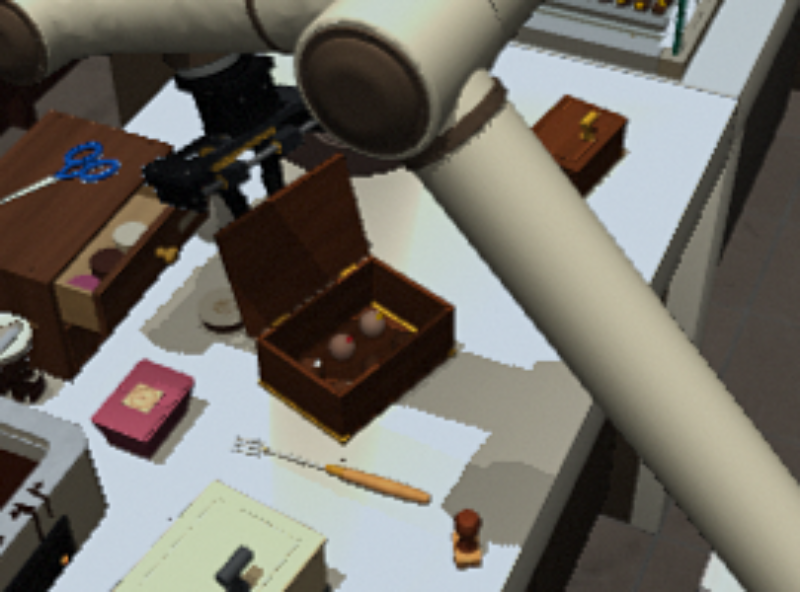

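The lid now leans past upright, at about 1.85 rad by both the picture and the forward kinematics. Next I release and back off along the fingers.

>>> move_arm:
  increments: [0,0,0,0,0,0,0.04,0,0,0,0,0,0,0.05,0,0,0,0,0,0,0.06,0,0,0,0,0,0,0.065,0,0,0,0,0,0,0.065,0,0,0,0,0,0,0.065]

```text
time_s: 8.23
tcp_pos: [0.6653, -0.1738, 0.133]
ee_rot: [[-0.329, 0.305, 0.894], [0.106, 0.952, -0.286], [-0.938, 0.0, -0.346]]
wrist_force: [0.2, 0.6, 0.0]
gripper_width: 0.71
```

```bash
python3 - <<'E'
from h import *
s=r.sense()
print(s['time_s'],s['tcp_pos'],s['wrist_force'],s['gripper_width']*87,s['joints'].round(1))
im=r.capture("scene")
cv2.imwrite("pics/s5.png",cv2.resize(cv2.cvtColor(im,cv2.COLOR_RGB2BGR)[90:290,130:400],(800,592)))
E
```

```text
8.2333 [ 0.66531168 -0.17382634  0.13304658] [0.20055347 0.63590996 0.04679517] 61.77636123124751 [  -3.4   42.9   22.3   -4.9  -89.1 -103.4]
```

View pics/s5.png

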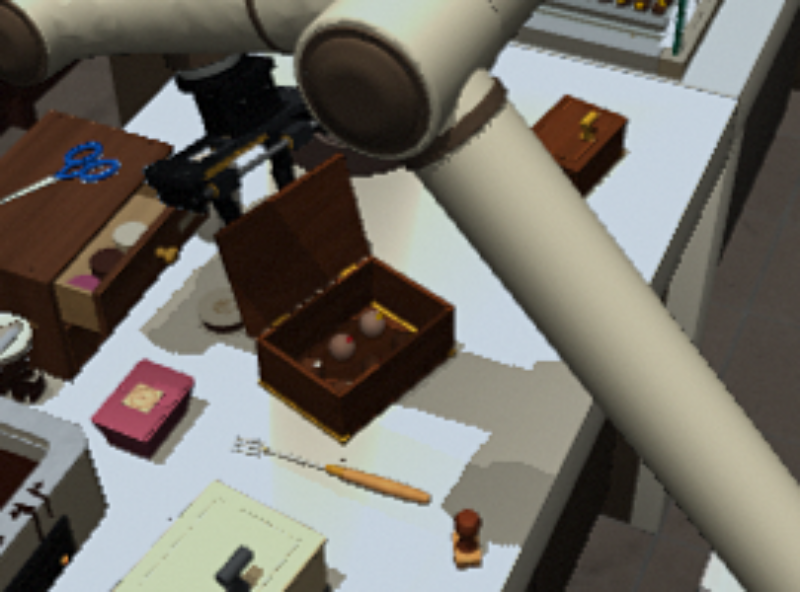

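Released: wrist force is about 0 and the lid hasn't moved (top edge still at (340, 157)). Backing away.

>>> move_arm:
  increments: [0,0,0,-0.008,0,0,0.065,0,0,0,-0.02,0,0,0.065,0,0,0,-0.035,0,0,0.065,0,0,0,-0.05,0,0,0.065,0,0,0,-0.07,0,0,0.065,0,0,0,-0.09,0,0,0.065,0,0,0,-0.11,0,0,0.065,0,0,0,-0.12,0,0,0.065,0,0,0,-0.12,0,0,0.065,0,0,0,-0.12,0,0,0.065,0,0,0,-0.12,0,0,0.065,0,0,0,-0.12,0,0,0.065]

```text
time_s: 9.28
tcp_pos: [0.7042, -0.1865, 0.245]
ee_rot: [[-0.331, 0.305, 0.893], [0.106, 0.952, -0.286], [-0.938, -0.0, -0.348]]
wrist_force: [-0.2, -0.3, 0.5]
gripper_width: 0.742
```

```bash
python3 - <<'E'
from h import *
s=r.sense()
print(s['time_s'],s['tcp_pos'],s['wrist_force'],s['gripper_width']*87,abs(s['joint_velocities']).max())
im=r.capture("scene")
cv2.imwrite("pics/s6.png",cv2.resize(cv2.cvtColor(im,cv2.COLOR_RGB2BGR)[90:290,130:400],(800,592)))
E
```

```text
9.2833 [ 0.70424936 -0.18647645  0.24499098] [-0.20845547 -0.31010048  0.50694031] 64.5889809230335 0.12842844850199206
```

View pics/s6.png

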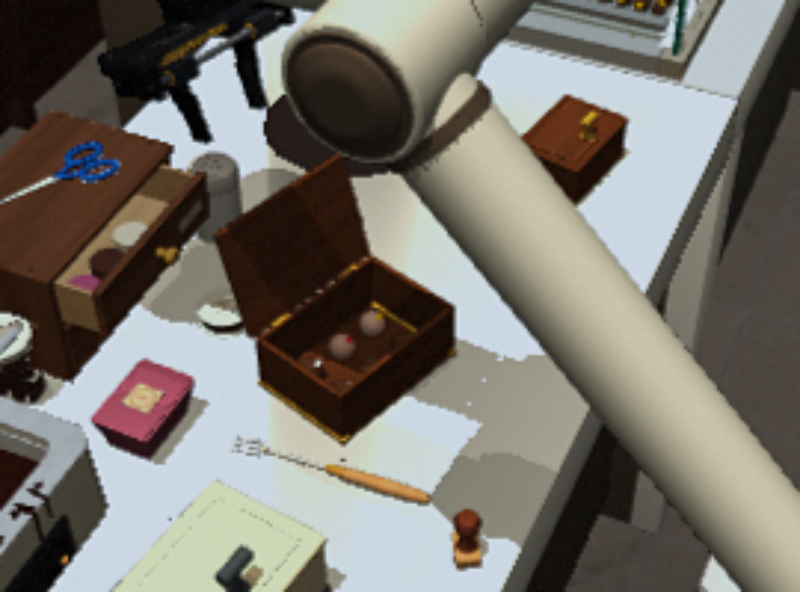

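The lid stays open with its edge at (340, 157), the same as before release. The gripper is well clear, the cream chest at (220, 560) is shut, and the arm is still.

```bash
python3 -c "
from station import r
print(r.finish_job())"
```

```text
the job is handed in; nothing more can be done
None
```

The walnut chest is open, with its lid resting back on its stop, and the job is handed in at about 9.3 s. I gripped the brass pull by its flat ends and followed the hinge arc at about 0.5 rad/s. Then I let go and backed the gripper off 120 mm.

**Last checks:**
- **Lid:** the arm's position put it at about 1.86 rad against the 1.85 stop, within measurement error. It looked the same before and after release, and again after I backed off.
- **Forces:** wrist force was about 0 after release. The highest reading between moves was about 9 N, just after the gripper closed, from a 1–2 mm sideways offset that I then eased out.
- **Surroundings:** the cream chest was still shut and nothing else in the picture had moved.

No check failed. The measured arm position wandered by about 1–2 mm from what was commanded throughout, with no visible effect.

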